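# Sweep the carving offcuts into the scrap tray

## Robot

A 7-joint arm with a two-finger parallel gripper is mounted at the origin on the work surface. World frame = base frame: x ahead of the robot, y to its left, z up, the work surface at z = 0. Lengths are in m, angles in rad, forces in N, time in s.
With the tool pointing down it reaches from about 0.4 to 0.9 m from the base axis. Payload 5.5 kg.
Tool frame: the origin (TCP) lies midway between the tips of the shut fingers; the grasp point (between the pads) lies robot.hold_point_z behind it (robot.hold_point_z is the distance from the TCP to the grasp point, in m); z points along the fingers, y is the line along which they close (so a half turn about z gives the same grasp; the last joint's range is limited). The gripper opens to 85 mm and grips with 20 to 120 N. Pads are 22 mm wide; open, the fingers measure 114 mm over their backs; the gripper's body (76 mm by 85 mm) begins 54 mm behind the grasp point. The pads swing forward as they close: fully open they stand 13 mm farther back than shut.
Start: joints at [1.566, 0.501, -0.427, 1.55, 0.221, 1.138, -0.21], TCP at [0.172, -0.627, 0.231] pointing down, gripper open.
Joint ranges: [-2.88, 2.88], [-0.31, 2.03], [-1.54, 1.56], [0.2, 2.42], [-1.41, 4.55], [0.19, 2.02], [-2.57, 2.57]. Speed limits (rad/s): [2.57, 2.57, 3.14, 3.14, 3.14, 3.14, 3.14].

## Interface

Orientations are given as a unit quaternion [x, y, z, w].
In Python, from plant import sensors, vision, robot gives the robot as it stands. The module is installed in compiled form; this text tells all that it offers.
- The arm moves only by the shell command python3 -m creep 'ROWS' [FORCE]. ROWS is JSON, a list of rows, each an object with "offset": the shift along the tool's x, y, z in m, a list of three; "rot": the turn, a rotation vector about the tool's x, y, z in units of 10 degrees (1.0 is 10 degrees), a list of three; "claw": the finger opening in m, from 0 to 0.0854. A call has 1 to 20 rows; each row is the pose to reach, as a shift and turn from the pose commanded when the call began, along the tool's axes at that moment; what a row does not reach only later rows make up. A row lasts 1/8 s, in which the tool goes at most 62.5 mm and 10.7 degrees, less where a joint would pass 70% of its speed; a pose out of reach is approached as far as the arm can. A call with a gripper value outside its range is refused whole. The fingers move at their own pace and stop on an object; FORCE is the grip in N (left out, the last holds). Time passes only in rows, so rows that repeat a pose let the fingers close. It gives the time, the measured TCP pose, the force, the opening and the grip force at its end, in the units of the state.
- sensors.state(): the state, without advancing time (a new reading comes with each control period).
- vision.read_camera(name): name is "side" or "top" or "wrist"; returns (picture, depth): 384x512x3 uint8, red, green, blue; 384x512 float32, m along the optical axis (not along the pixel's ray), 0 where there is no reading.
- vision.camera_info(name): a dict with "K" (3x3 intrinsics, pixels), "D" ([k1, k2, p1, p2, k3] as OpenCV has them; the pictures are not rectified), "R" (3x3) and "t" (3): a world point X has camera coordinates R X + t. Camera axes: x right, y down, z forward; pixel columns grow to the right and rows downward; lengths in m; the calibration is good to about 2 mm. A picture is of the moment at which its call begins: read the wrist's pose just before it. camera_info takes no time and is no camera call; for the wrist camera it gives the pose at the moment of the call.
- robot.sign_off(): hands the job in; it is judged then, once.
Trained networks look in the newest picture that a camera, given by its name, has taken for a name from the list of things; names that differ only in an ending like _2 or _b are one class to them, and where a whole thing is asked for, a point or a joint stands for the part that bears it (a point fixed in the world has none). Each returns a list of dicts, best first, with "confidence" (0 to 1); they miss things now and then, are a little off and sometimes report something else, mostly with a low value. They report only what shows in the picture. A call takes as long as a camera call.
- vision.trace(label, camera): "mask" (384x512 bool, what is visible of it) and "position" ([column, row] in pixels, amid what is visible of it).
- vision.pinpoint(label, camera): "position" ([column, row] in pixels: a listed point, or the origin of a listed thing).
The state is a dict: "time": time; "joint_positions": joint angles; "dq": joint speeds; "effort": joint torques, N m; "eef_pos": TCP position; "tool_rot": TCP orientation; "ft_force": force on the tool from outside, world axes, zero at the start; "torque": the same for the moment, N m; "opening": finger opening in m; "finger_force": force on a finger pad.
Only numpy, scipy, OpenCV 4.12 (cv2) and the standard library are available. Lean on these libraries where they do the work, as an engineer would, in place of code of your own. Each camera call takes 0.05 s, during which the arm holds its last target. There are 200 camera calls.

## Task

Use the closed fingers like a bench brush to sweep the three loose wooden offcuts across the stone slab and over its edge into the grey metal scrap tray, so that all three lie in it. Only push the offcuts along the slab, never pick them up, and leave the carving block, the stamps, the chisel on the slab and the jar where they are.

Things in the scene. Friction and masses are not known exactly. Their poses are not given: they have to be found in the camera images.
- slab_top (a point): Centre of the top face of the fixed grey-brown stone carving slab, 300 mm (x) by 320 mm (y), top 50 mm above the bench. x and y lie along the slab's edges; the trays stand against its two y edges, 2 mm away. The slab may stand turned a little.
- scrap_tray: Bare grey metal scrap tray, fixed, open on top, 260 mm (x) by 130 mm (y) outside, 42 mm high with 4 mm walls and floor; holds a few flat shavings. Its long side stands against one y edge of the slab (left or right, differs each time), rim 8 mm below the slab's top. Origin: centre of its underside; axes parallel to the slab's.
- finished_tray: Blue tray of the same size and mounting, fixed at the slab's other y edge; it holds two finished stamps and is not for scrap. Origin: centre of its underside.
- offcut1_center (a point): Centre of loose offcut 1 of 3: light wood with a whitened top, about 34 x 27 mm and 16 mm high, about 15 g, lying flat on the front half of the slab (nearest the robot), at any yaw; it slides with friction and can slip off sideways if pushed off-centre; the three lie at least 60 mm apart. x runs along its length.
- offcut1: Offcut 1 as a body; origin at the centre of its underside, 8 mm under its centre.
- offcut2_center (a point): Centre of loose offcut 2 of 3: light wood with a whitened top, about 34 x 27 mm and 16 mm high, about 15 g, lying flat on the front half of the slab (nearest the robot), at any yaw; it slides with friction and can slip off sideways if pushed off-centre; the three lie at least 60 mm apart. x runs along its length.
- offcut2: Offcut 2 as a body; origin at the centre of its underside, 8 mm under its centre.
- offcut3_center (a point): Centre of loose offcut 3 of 3: light wood with a whitened top, about 34 x 27 mm and 16 mm high, about 15 g, lying flat on the front half of the slab (nearest the robot), at any yaw; it slides with friction and can slip off sideways if pushed off-centre; the three lie at least 60 mm apart. x runs along its length.
- offcut3: Offcut 3 as a body; origin at the centre of its underside, 8 mm under its centre.
- carving_block: Loose printing block being carved, pale wood with white face and brown flower panel, 70 (x) x 130 (y) x 34 mm, lying on the rear half of the slab (away from the robot); leave alone. Origin: centre of its underside.
- knob_stamp: Loose round dark wooden stamp, 50 mm wide, 50 mm high, with a knob, standing on the rear half of the slab beside the block; leave alone. Origin: centre of its underside.
- chisel: Loose chisel lying along the slab's front edge (nearest the robot), along its own y, 165 mm long, 15 mm wide, 15 mm high; leave alone. Origin: on its underside near mid-length, blade towards its +y.
- finished_a: Finished stamp, 50 x 50 mm, 38 mm high with its knob, loose in the blue tray; leave alone. Origin: centre of its underside.
- finished_b: Finished stamp, 50 x 45 mm, 38 mm high with its knob, loose in the blue tray; leave alone. Origin: centre of its underside.
- chalk_jar: Glass jar, 64 mm wide, 90 mm high, on the bench to the robot's right; leave alone. Origin: centre of its underside.

How it is judged:
By the outcome, as a careful person would: the job done as asked, in the order asked, and still so for the second after the job is handed in, with the robot touching nothing.
It also fails if it takes over 61 s, if anything falls off the work surface, if the arm or the gripper's body presses on something with over 40 N, if the wrist force passes 120 N, or if a joint passes its speed limit or range.

## Working session

There is one attempt and no reset: what is moved stays moved. The work goes in short steps, Python scripts to look and compute and a shell command to move; the robot and the scene stay as the last step left them, time stands still between calls to the robot, and variables do not carry over. Pictures are saved under pics/ and viewed, at most 10 in all, crops included, and the job is handed in when it is done.

```bash
mkdir -p pics; cat > h.py <<'E'
import numpy as np, cv2
from plant import sensors, vision, robot
def ray(cam,px):
    c=vision.camera_info(cam);K=np.array(c["K"]);R=np.array(c["R"]);t=np.array(c["t"])
    u=cv2.undistortPoints(np.array([[px]],float),K,np.array(c["D"],float))[0,0]
    return -R.T@t, R.T@np.array([u[0],u[1],1])
def atz(cam,px,z):
    o,d=ray(cam,px); return o+d*(z-o[2])/d[2]
def bydepth(cam,px,dep):
    o,d=ray(cam,px); return o+d*dep[int(round(px[1])),int(round(px[0]))]
E
python3 - <<'E'
from h import *
np.set_printoptions(precision=4,suppress=True)
s=sensors.state();print(s["time"],s["eef_pos"],s["tool_rot"],s["opening"])
for cam in ["top","side"]:
    im,dep=vision.read_camera(cam);cv2.imwrite(f"pics/{cam}0.png",im[:,:,::-1])
    print(cam)
    for l,z in [("slab_top",.05),("scrap_tray",.004),("finished_tray",.004),("offcut1_center",.058),("carving_block",.05),("knob_stamp",.05),("chisel",.05),("chalk_jar",0)]:
        for r in vision.pinpoint(l,cam)[:4]:
            p=r["position"]; print(l,round(r["confidence"],2),np.array(p),atz(cam,p,z),bydepth(cam,p,dep))
E
```

```text
0.0 [ 0.1718 -0.6262  0.2302] [ 0.991   0.1335 -0.0001 -0.001 ] 0.08565850661847547
top
slab_top 0.77 [204.9 194.3] [0.572  0.0443 0.05  ] [0.5722 0.0447 0.0461]
scrap_tray 0.97 [127.7 184. ] [0.6052 0.2634 0.004 ] [0.605  0.2629 0.0057]
finished_tray 0.72 [287.6 208.7] [ 0.5332 -0.1758  0.004 ] [ 0.5327 -0.1743  0.0224]
offcut1_center 0.74 [287.1 204.7] [ 0.5422 -0.1702  0.058 ] [ 0.5427 -0.1714  0.0434]
offcut1_center 0.65 [209.9 203.4] [0.5477 0.0306 0.058 ] [0.5473 0.0297 0.0673]
offcut1_center 0.62 [153.  199.8] [0.5583 0.1804 0.058 ] [0.5579 0.1783 0.0679]
carving_block 0.59 [238.1 166.7] [ 0.6439 -0.0434  0.05  ] [ 0.6396 -0.0444  0.0859]
knob_stamp 0.71 [172.4 156.3] [0.6737 0.1307 0.05  ] [0.6664 0.1221 0.1007]
knob_stamp 0.51 [208.2 207.8] [0.5365 0.0358 0.05  ] [0.5361 0.0345 0.0638]
chisel 0.49 [183.7 246.5] [0.4358 0.1007 0.05  ] [0.4365 0.0988 0.063 ]
chisel 0.31 [159.7 201.5] [0.5541 0.1641 0.05  ] [0.5535 0.1615 0.0635]
chalk_jar 0.86 [379.2 223.4] [ 0.4892 -0.4297  0.    ] [ 0.4899 -0.4048  0.088 ]
side
slab_top 0.97 [232.2 239.9] [0.5712 0.0568 0.05  ] [0.5705 0.0578 0.0512]
scrap_tray 0.74 [158.3 321.3] [0.6026 0.2732 0.004 ] [0.6016 0.2741 0.0059]
finished_tray 0.63 [295.1 200.8] [ 0.5313 -0.1754  0.004 ] [ 0.5233 -0.1562  0.0222]
offcut1_center 0.56 [344.5 158.6] [ 0.4706 -0.3355  0.058 ] [ 0.4862 -0.3906  0.0174]
offcut1_center 0.55 [207.  274.4] [0.56   0.1671 0.058 ] [0.5559 0.1722 0.066 ]
carving_block 0.6 [222.7 201.5] [ 0.6565 -0.0365  0.05  ] [ 0.6338 -0.0037  0.0855]
knob_stamp 0.57 [174.7 240.8] [0.6752 0.1221 0.05  ] [0.6597 0.1385 0.0733]
knob_stamp 0.33 [347.4 160.1] [ 0.4646 -0.344   0.05  ] [ 0.4779 -0.3923  0.0143]
chisel 0.81 [274.4 279.3] [0.4431 0.1039 0.05  ] [0.4383 0.1141 0.064 ]
chalk_jar 0.8 [347.7 155.2] [ 0.4911 -0.4343  0.    ] [ 0.4786 -0.3888  0.0329]
chalk_jar 0.47 [223.5 202. ] [ 0.6857 -0.0821 -0.    ] [ 0.6331 -0.0058  0.0827]
```

```bash
python3 -c "
import cv2
a=cv2.imread('pics/top0.png')[130:280,80:330];cv2.imwrite('pics/topc.png',cv2.resize(a,None,fx=3.2,fy=3.2,interpolation=2))
a=cv2.imread('pics/side0.png')[130:360,80:380];cv2.imwrite('pics/sidec.png',cv2.resize(a,None,fx=2.5,fy=2.5,interpolation=2))"
```

```text
(no output)
```

View pics/topc.png

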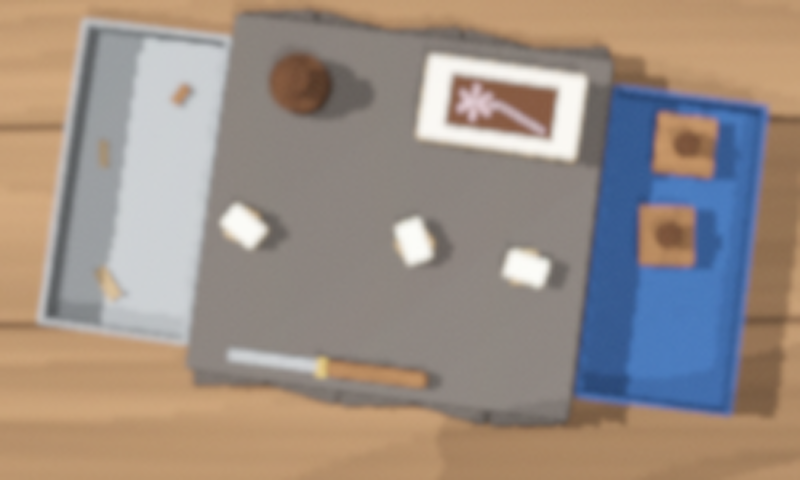

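View pics/sidec.png

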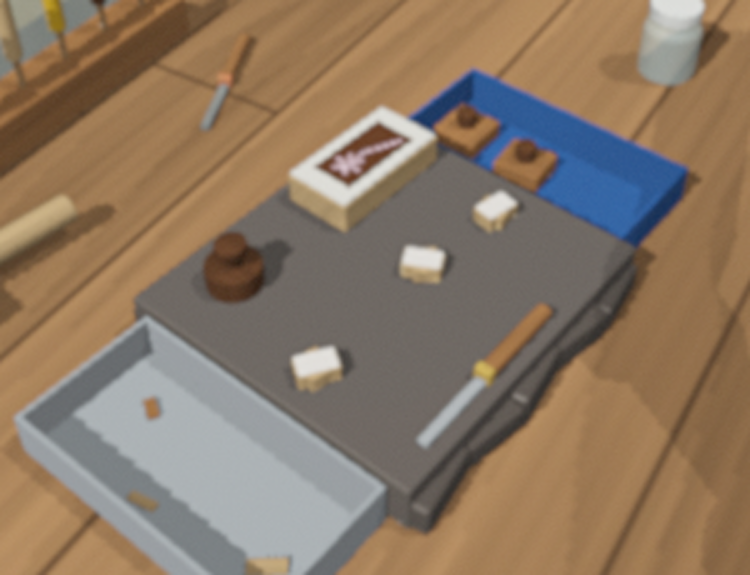

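The scrap tray is at the left (+y) and the slab is turned about -9°. The offcuts sit in the top crop at (245,226), (414,241) and (527,268). The chisel is in front, and the block and knob stamp are at the rear.

```bash
cat >> h.py <<'E'
YAW=np.radians(-9.3); C=np.array([.5715,.047])
ex=np.array([np.cos(YAW),np.sin(YAW)]); ey=np.array([-np.sin(YAW),np.cos(YAW)])
def toslab(p): d=np.asarray(p)[:2]-C; return np.array([d@ex,d@ey])
def toworld(q): return C+q[0]*ex+q[1]*ey
def blobs(cam,im,z=.066):
    hsv=cv2.cvtColor(im,cv2.COLOR_RGB2HSV)
    m=((hsv[:,:,2]>205)&(hsv[:,:,1]<45)).astype(np.uint8)
    out=[]
    for c in cv2.findContours(m,cv2.RETR_EXTERNAL,cv2.CHAIN_APPROX_NONE)[0]:
        a=cv2.contourArea(c)
        if a<20: continue
        w=np.array([atz(cam,p,z)[:2] for p in c[:,0].astype(float)])
        (cx,cy),(w1,h1),an=cv2.minAreaRect((w*1000).astype(np.float32))
        out.append((a,np.array([cx,cy])/1000,w1,h1,an))
    return out
E
python3 - <<'E'
from h import *
np.set_printoptions(precision=4,suppress=True)
print(robot.hold_point_z)
for cam in ["top","side"]:
    im,dep=vision.read_camera(cam)
    for a,c,w,h,an in blobs(cam,im):
        if a<1500: print(cam,a,c,w,h,an,"slab",toslab(c))
    if cam=="top":
        # slab region by height
        P=np.array([[bydepth(cam,(u,v),dep) for u in range(110,300,1)] for v in range(125,285,1)]).reshape(-1,3)
        s=P[(P[:,2]>.045)&(P[:,2]<.056)]
        sl=(s[:,:2]-C)@np.array([ex,ey]).T; ok=np.abs(sl).max(1)<.2
        print("slab rect",cv2.minAreaRect((s[ok][:,:2]*1000).astype(np.float32)), np.percentile(sl[ok],[.5,99.5],axis=0))
    for l,z in [("slab_top",.05),("scrap_tray",.0)]:
        m=vision.trace(l,cam)[0]["mask"].astype(np.uint8)
        c=max(cv2.findContours(m,0,1)[0],key=cv2.contourArea)
        w=np.array([atz(cam,p,.05 if l=="slab_top" else .042)[:2] for p in c[:,0].astype(float)])
        print(l,cv2.minAreaRect((w*1000).astype(np.float32)))
    for l in["chisel","carving_block","knob_stamp"]:
        m=vision.trace(l,cam)[0]["mask"]; v,u=np.nonzero(m)
        w=np.array([toslab(bydepth(cam,p,dep)) for p in zip(u,v)]);print(l,np.percentile(w,[2,98],axis=0).ravel())
E
```

```text
0.0187
top 490.0 [ 0.0986 -0.0023] 164.13058471679688 41.18351364135742 89.98899841308594 slab [-0.4587 -0.1251]
top 344.0 [ 0.4918 -0.4282] 56.952938079833984 55.04386520385742 88.71923828125 slab [-0.0018 -0.4818]
top 96.0 [ 0.5211 -0.0577] 32.92842102050781 24.066539764404297 73.4891357421875 slab [-0.0328 -0.1115]
top 97.5 [0.5433 0.0334] 33.669464111328125 23.778451919555664 22.90552520751953 slab [-0.0256 -0.018 ]
top 93.0 [0.5573 0.1721] 31.73561668395996 24.144851684570312 44.443870544433594 slab [-0.0342  0.1212]
top 1243.0 [ 0.6521 -0.0391] 129.6630096435547 68.97801208496094 81.21277618408203 slab [ 0.0935 -0.072 ]Traceback (most recent call last):
  File "<stdin>", line 10, in <module>
  File "h.py", line 10, in bydepth
    o,d=ray(cam,px); return o+d*dep[int(round(px[1])),int(round(px[0]))]
        ~~~^^^^^^^^
  File "h.py", line 4, in ray
    c=vision.camera_info(cam);K=np.array(c["K"]);R=np.array(c["R"]);t=np.array(c["t"])
ValueError: time passes only in moves, steps and waits
```

```bash
sed -i 's/    c=vision.camera_info(cam);K/    c=_ci(cam);K/' h.py; cat >> h.py <<'E'
_cache={}
def _ci(cam):
    if cam=="wrist": return vision.camera_info(cam)
    if cam not in _cache: _cache[cam]=vision.camera_info(cam)
    return _cache[cam]
E
python3 - <<'E'
from h import *
np.set_printoptions(precision=4,suppress=True)
for cam in ["top","side"]:
    im,dep=vision.read_camera(cam)
    for a,c,w,h,an in blobs(cam,im):
        if cam=="side" and 20<w<40: print(cam,a,c,w,h,an,"slab",toslab(c))
    for l,z in [("slab_top",.05),("scrap_tray",.0)]:
        r=vision.trace(l,cam)
        if not r: continue
        m=r[0]["mask"].astype(np.uint8)
        c=max(cv2.findContours(m,0,1)[0],key=cv2.contourArea)
        w=np.array([atz(cam,p,.05 if l=="slab_top" else .042)[:2] for p in c[:,0].astype(float)])
        R=cv2.minAreaRect((w*1000).astype(np.float32));print(l,R,toslab(np.array(R[0])/1000))
    for l in["chisel","carving_block","knob_stamp"]:
        r=vision.trace(l,cam)
        if not r: continue
        v,u=np.nonzero(r[0]["mask"])
        w=np.array([toslab(bydepth(cam,p,dep)) for p in zip(u,v)]);print(l,np.percentile(w,[2,98],axis=0).ravel())
from scipy.spatial.transform import Rotation as Ro
s=sensors.state();R=Ro.from_quat(s["tool_rot"]);print(s["time"])
Rt=np.column_stack([np.r_[ey,0],np.r_[ex,0],[0,0,-1]])
print("rot",(R.inv()*Ro.from_matrix(Rt)).as_rotvec(degrees=True)/10)
for q,z in [((-.033,.06),.2),((-.033,.08),.058)]:
    print("off",R.inv().apply(np.r_[toworld(q),z]-s["eef_pos"]))
E
```

```text
slab_top ((565.2980346679688, 46.71687316894531), (323.3815612792969, 322.5265197753906), 82.49793243408203) [-0.0061 -0.0013]
scrap_tray ((596.3917236328125, 270.8427734375), (135.2976531982422, 264.6832580566406), 82.28175354003906) [-0.0116  0.2249]
chisel [-0.1442 -0.0439 -0.1283  0.0996]
carving_block [ 0.0575 -0.1355  0.125  -0.0118]
knob_stamp [-0.1251 -0.292   0.1273 -0.1642]
side 112.5 [0.5576 0.1732] 31.234983444213867 20.972488403320312 49.96122741699219 slab [-0.0341  0.1223]
side 81.0 [0.5434 0.0341] 30.549846649169922 20.828514099121094 19.832605361938477 slab [-0.0256 -0.0173]
side 68.0 [ 0.5205 -0.0563] 30.892370223999023 20.676074981689453 66.40324401855469 slab [-0.0337 -0.1101]
slab_top ((553.156982421875, 60.1201171875), (340.6776123046875, 329.7578430175781), 81.67759704589844) [-0.0202  0.01  ]
chisel [-0.1442 -0.0362 -0.1314  0.1164]
carving_block [ 0.0555 -0.131   0.1231 -0.0049]
knob_stamp [0.0628 0.0773 0.1056 0.1212]
1.55
rot [ 0.0005  0.     -6.5351]
off [ 0.5586 -0.6124  0.0313]
off [ 0.5669 -0.6306  0.1733]
```

```bash
python3 -m creep '[{"offset":[0.04,-0.03,0],"rot":[0,0,-0.4],"claw":0},{"offset":[0.08,-0.065,0],"rot":[0,0,-0.8],"claw":0},{"offset":[0.12,-0.1,0],"rot":[0,0,-1.2],"claw":0},{"offset":[0.16,-0.13,0],"rot":[0,0,-1.6],"claw":0},{"offset":[0.2,-0.165,0],"rot":[0,0,-2.0],"claw":0},{"offset":[0.24,-0.2,0],"rot":[0,0,-2.4],"claw":0},{"offset":[0.28,-0.23,0],"rot":[0,0,-2.8],"claw":0},{"offset":[0.32,-0.265,0],"rot":[0,0,-3.2],"claw":0},{"offset":[0.35,-0.3,0],"rot":[0,0,-3.6],"claw":0},{"offset":[0.38,-0.335,0],"rot":[0,0,-4.0],"claw":0},{"offset":[0.41,-0.37,0],"rot":[0,0,-4.4],"claw":0},{"offset":[0.44,-0.41,0],"rot":[0,0,-4.8],"claw":0},{"offset":[0.465,-0.45,0.01],"rot":[0,0,-5.2],"claw":0},{"offset":[0.49,-0.49,0.01],"rot":[0,0,-5.6],"claw":0},{"offset":[0.515,-0.53,0.02],"rot":[0,0,-6.0],"claw":0},{"offset":[0.54,-0.57,0.02],"rot":[0,0,-6.4],"claw":0},{"offset":[0.559,-0.612,0.03],"rot":[0,0,-6.54],"claw":0},{"offset":[0.559,-0.612,0.03],"rot":[0,0,-6.54],"claw":0},{"offset":[0.559,-0.612,0.03],"rot":[0,0,-6.54],"claw":0}]'
cat > pos.py <<'E'
from h import *
from scipy.spatial.transform import Rotation as Ro
np.set_printoptions(precision=4,suppress=True)
s=sensors.state();R=Ro.from_quat(s["tool_rot"]);p=s["eef_pos"]
print("t",s["time"],"slab",toslab(p),"z",p[2],"open",s["opening"],"F",s["ft_force"],"mat",R.as_matrix().round(3).tolist())
Rt=Ro.from_matrix(np.column_stack([np.r_[ey,0],np.r_[ex,0],[0,0,-1]]))
print("rot left",(R.inv()*Rt).as_rotvec(degrees=True)/10)
E
python3 pos.py
```

```text
time: 3.92
eef_pos: [0.5491, 0.1109, 0.2012]
tool_rot: [0.762, 0.648, -0.0, 0.0]
ft_force: [-0.6, -0.7, -0.0]
opening: -0.0001
finger_force: 0.0
t 3.925 slab [-0.0325  0.0594] z 0.2011723071312789 open -0.00014722413958224068 F [-0.5683 -0.6867 -0.0474] mat [[0.161, 0.987, -0.0], [0.987, -0.161, -0.001], [-0.001, -0.0, -1.0]]
rot left [-0.0012  0.004   0.0058]
```

```bash
python3 -m creep '[{"offset":[0,-0.002,0.05],"rot":[0,0,0],"claw":0},{"offset":[0,-0.002,0.1],"rot":[0,0,0],"claw":0},{"offset":[0,-0.002,0.13],"rot":[0,0,0],"claw":0},{"offset":[0,-0.002,0.145],"rot":[0,0,0],"claw":0},{"offset":[0.01,-0.002,0.145],"rot":[0,0,0],"claw":0},{"offset":[0.02,-0.002,0.145],"rot":[0,0,0],"claw":0},{"offset":[0.03,-0.002,0.145],"rot":[0,0,0],"claw":0},{"offset":[0.04,-0.002,0.145],"rot":[0,0,0],"claw":0},{"offset":[0.05,-0.002,0.145],"rot":[0,0,0],"claw":0},{"offset":[0.06,-0.002,0.145],"rot":[0,0,0],"claw":0},{"offset":[0.07,-0.002,0.145],"rot":[0,0,0],"claw":0},{"offset":[0.08,-0.002,0.145],"rot":[0,0,0],"claw":0},{"offset":[0.09,-0.002,0.145],"rot":[0,0,0],"claw":0},{"offset":[0.1,-0.002,0.145],"rot":[0,0,0],"claw":0},{"offset":[0.11,-0.002,0.145],"rot":[0,0,0],"claw":0},{"offset":[0.12,-0.002,0.145],"rot":[0,0,0],"claw":0},{"offset":[0.13,-0.002,0.145],"rot":[0,0,0],"claw":0},{"offset":[0.13,-0.002,0.145],"rot":[0,0,0],"claw":0},{"offset":[0.13,-0.002,0.1],"rot":[0,0,0],"claw":0},{"offset":[0.1,-0.002,0.05],"rot":[0,0,0],"claw":0}]'
python3 pos.py; python3 - <<'E'
from h import *
for cam in ["side"]:
    im,_=vision.read_camera(cam)
    cv2.imwrite('pics/side1.png',cv2.resize(im[130:360,80:380,::-1],None,fx=2.5,fy=2.5,interpolation=2))
    for b in blobs(cam,im):
        if 20<b[2]<40: print(cam,b,toslab(b[1]))
E
```

```text
time: 6.42
eef_pos: [0.5622, 0.2123, 0.1519]
tool_rot: [0.761, 0.649, -0.0, -0.001]
ft_force: [0.6, -0.5, 0.8]
opening: 0.0002
finger_force: 0.0
t 6.425 slab [-0.0358  0.1616] z 0.15191250013290836 open 0.00021568995808185664 F [ 0.5813 -0.5252  0.8114] mat [[0.157, 0.988, -0.002], [0.988, -0.157, 0.002], [0.001, -0.002, -1.0]]
rot left [-0.0108 -0.0083  0.025 ]
side (31.0, array([0.09147849, 0.00660334]), 26.49942970275879, 8.796430587768555, 36.97430419921875) [-0.46718371 -0.11743898]
```

View pics/side1.png

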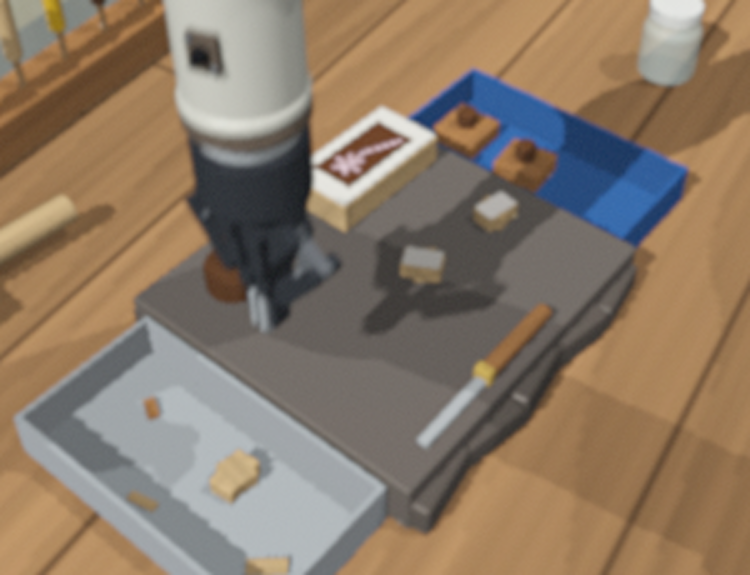

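Offcut 1 now lies in the tray at crop (235,473), and the others are untouched. Next is the middle one.

```bash
python3 -m creep '[{"offset":[-0.05,0.009,0],"rot":[0,0,0],"claw":0},{"offset":[-0.1,0.009,0],"rot":[0,0,0],"claw":0},{"offset":[-0.15,0.009,0],"rot":[0,0,0],"claw":0},{"offset":[-0.2,0.009,0],"rot":[0,0,0],"claw":0},{"offset":[-0.224,0.009,0],"rot":[0,0,0],"claw":0},{"offset":[-0.224,0.009,0],"rot":[0,0,0],"claw":0},{"offset":[-0.224,0.009,0.04],"rot":[0,0,0],"claw":0},{"offset":[-0.224,0.009,0.08],"rot":[0,0,0],"claw":0},{"offset":[-0.224,0.009,0.096],"rot":[0,0,0],"claw":0},{"offset":[-0.215,0.009,0.096],"rot":[0,0,0],"claw":0},{"offset":[-0.205,0.009,0.096],"rot":[0,0,0],"claw":0},{"offset":[-0.195,0.009,0.096],"rot":[0,0,0],"claw":0},{"offset":[-0.185,0.009,0.096],"rot":[0,0,0],"claw":0},{"offset":[-0.175,0.009,0.096],"rot":[0,0,0],"claw":0},{"offset":[-0.165,0.009,0.096],"rot":[0,0,0],"claw":0},{"offset":[-0.155,0.009,0.096],"rot":[0,0,0],"claw":0},{"offset":[-0.145,0.009,0.096],"rot":[0,0,0],"claw":0},{"offset":[-0.135,0.009,0.096],"rot":[0,0,0],"claw":0},{"offset":[-0.135,0.009,0.096],"rot":[0,0,0],"claw":0}]'
python3 pos.py; python3 - <<'E'
from h import *
im,_=vision.read_camera("side")
cv2.imwrite('pics/side2.png',cv2.resize(im[130:360,80:380,::-1],None,fx=2.5,fy=2.5,interpolation=2))
for r in vision.pinpoint("offcut1_center","side"): print(r["position"],r["confidence"],toslab(atz("side",r["position"],.058)))
E
```

```text
time: 8.85
eef_pos: [0.5505, 0.077, 0.0554]
tool_rot: [0.761, 0.648, 0.0, -0.0]
ft_force: [-0.2, -0.6, 0.2]
opening: 0.0
finger_force: 0.0
t 8.85 slab [-0.0256  0.0262] z 0.05540496774444237 open 1.231502072505117e-06 F [-0.1883 -0.5825  0.2392] mat [[0.159, 0.987, 0.0], [0.987, -0.159, 0.001], [0.001, 0.0, -1.0]]
rot left [ 0.0008 -0.0043  0.0139]
[175.6, 318.3] 0.65 [-0.05710783  0.22442479]
```

View pics/side2.png

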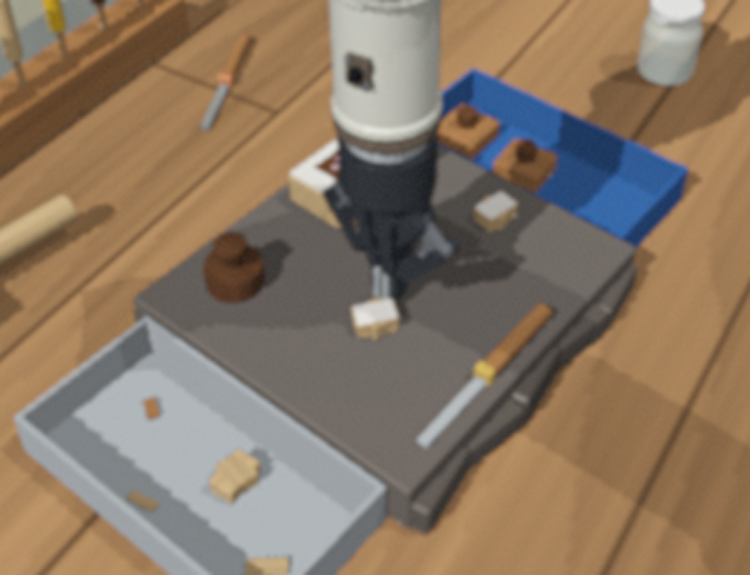

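The offcut is being pushed squarely, with its top at crop (375,312) just ahead of the tips. I'll check its lateral offset.

```bash
python3 -c "
from h import *
for p in [(375,312)]: print(toslab(atz('side',(80+p[0]/2.5,130+p[1]/2.5),.066)))
im=cv2.imread('pics/side2.png')[:,:,::-1]
hsv=cv2.cvtColor(im.copy(),cv2.COLOR_RGB2HSV);m=((hsv[:,:,2]>185)&(hsv[:,:,1]<50)).astype(np.uint8)[290:350,345:405]
v,u=np.nonzero(m);print(toslab(atz('side',(80+(345+u.mean())/2.5,130+(290+v.mean())/2.5),.066)),m.sum())
"
```

```text
[-0.0362373   0.05469664]
[-0.0359278   0.05581634] 804
```

The offcut has slid 10 mm to the front side, so I back off, shift -10 mm and push on.

```bash
python3 -m creep '[{"offset":[-0.015,0,0],"rot":[0,0,0],"claw":0},{"offset":[-0.015,-0.011,0],"rot":[0,0,0],"claw":0},{"offset":[-0.015,-0.011,0],"rot":[0,0,0],"claw":0},{"offset":[0,-0.011,0],"rot":[0,0,0],"claw":0},{"offset":[0.01,-0.011,0],"rot":[0,0,0],"claw":0},{"offset":[0.02,-0.011,0],"rot":[0,0,0],"claw":0},{"offset":[0.03,-0.011,0],"rot":[0,0,0],"claw":0},{"offset":[0.04,-0.011,0],"rot":[0,0,0],"claw":0},{"offset":[0.05,-0.011,0],"rot":[0,0,0],"claw":0},{"offset":[0.06,-0.011,0],"rot":[0,0,0],"claw":0},{"offset":[0.06,-0.011,0],"rot":[0,0,0],"claw":0}]'
python3 pos.py; python3 - <<'E'
from h import *
im,_=vision.read_camera("side")
cv2.imwrite('pics/side3.png',cv2.resize(im[130:360,80:380,::-1],None,fx=2.5,fy=2.5,interpolation=2))
hsv=cv2.cvtColor(im,cv2.COLOR_RGB2HSV);m=((hsv[:,:,2]>185)&(hsv[:,:,1]<50)).astype(np.uint8)
n,_,st,ce=cv2.connectedComponentsWithStats(m)
for i in range(1,n):
    q=toslab(atz("side",ce[i],.066))
    if 20<st[i,4]<400 and abs(q).max()<.2: print(st[i],ce[i],q)
E
```

```text
time: 10.32
eef_pos: [0.5493, 0.1379, 0.0554]
tool_rot: [0.761, 0.648, 0.0, -0.0]
ft_force: [-1.0, -0.3, 0.1]
opening: -0.0
finger_force: 0.0
t 10.325 slab [-0.0366  0.0861] z 0.05544893154922137 open -1.3401386866478008e-05 F [-1.0097 -0.2686  0.0609] mat [[0.159, 0.987, 0.0], [0.987, -0.159, 0.001], [0.001, 0.0, -1.0]]
rot left [ 0.0011 -0.0043  0.013 ]
[238 176  15  19 138] [244.07971014 184.47826087] [ 0.08730929 -0.13457155]
[200 269  18  12 148] [208.17567568 274.41216216] [-0.03742247  0.11962172]
[249 283  23  24  62] [259.30645161 294.69354839] [-0.14352944  0.09275295]
```

View pics/side3.png

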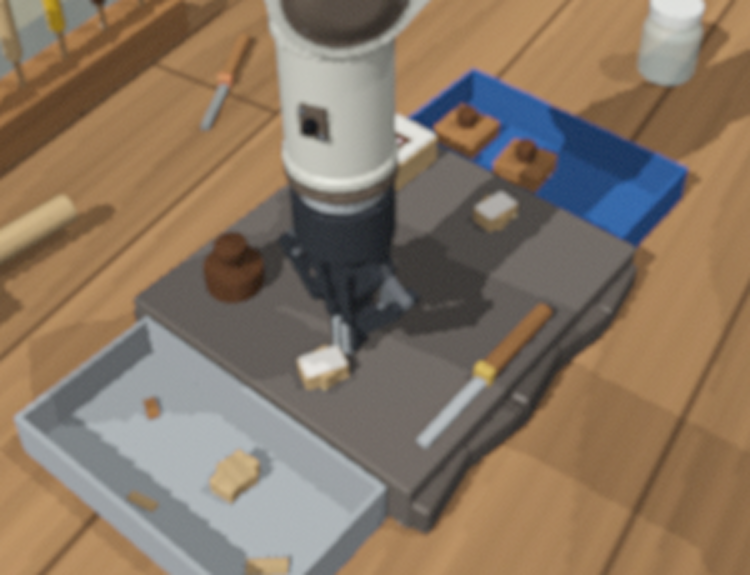

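It is now centred (crop (323,365), slab x -37 mm against finger -37 mm). Next I push it over the edge and lift.

```bash
python3 -m creep '[{"offset":[0.01,0,0],"rot":[0,0,0],"claw":0},{"offset":[0.02,0,0],"rot":[0,0,0],"claw":0},{"offset":[0.03,0,0],"rot":[0,0,0],"claw":0},{"offset":[0.04,0,0],"rot":[0,0,0],"claw":0},{"offset":[0.05,0,0],"rot":[0,0,0],"claw":0},{"offset":[0.06,0,0],"rot":[0,0,0],"claw":0},{"offset":[0.07,0,0],"rot":[0,0,0],"claw":0},{"offset":[0.08,0,0],"rot":[0,0,0],"claw":0},{"offset":[0.09,0,0],"rot":[0,0,0],"claw":0},{"offset":[0.1,0,0],"rot":[0,0,0],"claw":0},{"offset":[0.105,0,0],"rot":[0,0,0],"claw":0},{"offset":[0.105,0,0],"rot":[0,0,0],"claw":0},{"offset":[0.105,0,-0.05],"rot":[0,0,0],"claw":0},{"offset":[0.07,0,-0.1],"rot":[0,0,0],"claw":0},{"offset":[0.02,0,-0.1],"rot":[0,0,0],"claw":0},{"offset":[0.02,0,-0.1],"rot":[0,0,0],"claw":0}]'
python3 pos.py; python3 - <<'E'
from h import *
im,_=vision.read_camera("side")
cv2.imwrite('pics/side4.png',cv2.resize(im[130:360,80:380,::-1],None,fx=2.5,fy=2.5,interpolation=2))
E
```

```text
time: 12.38
eef_pos: [0.553, 0.1498, 0.1552]
tool_rot: [0.764, 0.645, -0.002, 0.002]
ft_force: [0.9, -0.5, -0.9]
opening: 0.0004
finger_force: 0.0
t 12.375 slab [-0.0349  0.0985] z 0.15523219899444998 open 0.0003656003367479113 F [ 0.9343 -0.46   -0.9322] mat [[0.168, 0.986, -0.0], [0.986, -0.168, -0.005], [-0.005, 0.001, -1.0]]
rot left [ 0.0044  0.0268 -0.0397]
```

View pics/side4.png

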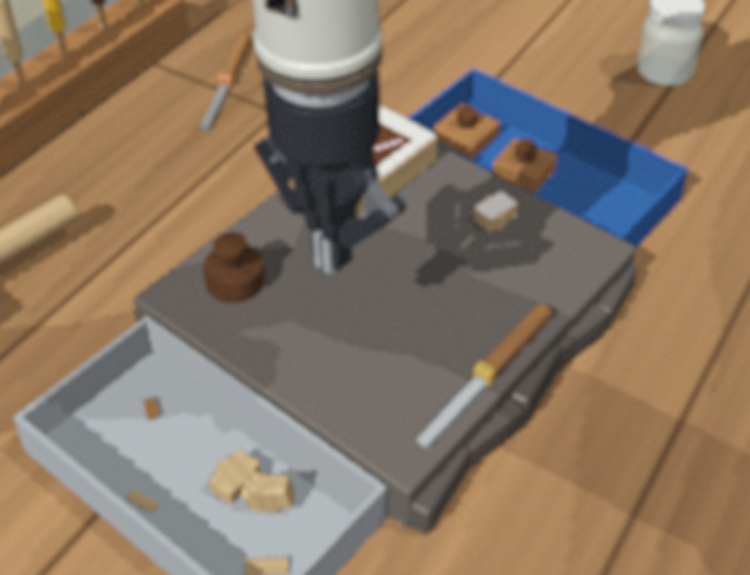

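Both are in the tray (crop (235,475) and (268,490)). Now the third, starting from behind it near the right edge.

```bash
python3 -m creep '[{"offset":[-0.05,0.003,0],"rot":[0,0,0],"claw":0},{"offset":[-0.1,0.003,0],"rot":[0,0,0],"claw":0},{"offset":[-0.15,0.003,0],"rot":[0,0,0],"claw":0},{"offset":[-0.2,0.003,0],"rot":[0,0,0],"claw":0},{"offset":[-0.24,0.003,0],"rot":[0,0,0],"claw":0},{"offset":[-0.258,0.003,0],"rot":[0,0,0],"claw":0},{"offset":[-0.258,0.003,0],"rot":[0,0,0],"claw":0},{"offset":[-0.258,0.003,0.04],"rot":[0,0,0],"claw":0},{"offset":[-0.258,0.003,0.08],"rot":[0,0,0],"claw":0},{"offset":[-0.258,0.003,0.098],"rot":[0,0,0],"claw":0},{"offset":[-0.258,0.003,0.098],"rot":[0,0,0],"claw":0},{"offset":[-0.25,0.003,0.098],"rot":[0,0,0],"claw":0},{"offset":[-0.24,0.003,0.098],"rot":[0,0,0],"claw":0},{"offset":[-0.23,0.003,0.098],"rot":[0,0,0],"claw":0},{"offset":[-0.22,0.003,0.098],"rot":[0,0,0],"claw":0},{"offset":[-0.21,0.003,0.098],"rot":[0,0,0],"claw":0},{"offset":[-0.2,0.003,0.098],"rot":[0,0,0],"claw":0},{"offset":[-0.19,0.003,0.098],"rot":[0,0,0],"claw":0},{"offset":[-0.19,0.003,0.098],"rot":[0,0,0],"claw":0}]'
python3 pos.py; cat > look.py <<'E'
from h import *
import sys
im,_=vision.read_camera("side")
cv2.imwrite(f'pics/{sys.argv[1]}.png',cv2.resize(im[130:360,80:380,::-1],None,fx=2.5,fy=2.5,interpolation=2))
hsv=cv2.cvtColor(im,cv2.COLOR_RGB2HSV);m=((hsv[:,:,2]>170)&(hsv[:,:,1]<50)).astype(np.uint8)
n,_,st,ce=cv2.connectedComponentsWithStats(m)
for i in range(1,n):
    q=toslab(atz("side",ce[i],.066))
    if 20<st[i,4]<400 and abs(q).max()<.2: print(st[i],ce[i],q)
E
python3 look.py side5
```

```text
time: 14.8
eef_pos: [0.525, -0.0304, 0.0574]
tool_rot: [0.761, 0.648, 0.0, -0.0]
ft_force: [0.3, -0.0, -0.1]
opening: 0.0006
finger_force: 0.0
t 14.8 slab [-0.0334 -0.0839] z 0.057365095698400086 open 0.0005561639494194663 F [ 0.3351 -0.0236 -0.0661] mat [[0.159, 0.987, 0.0], [0.987, -0.159, 0.001], [0.001, 0.0, -1.0]]
rot left [ 0.0007 -0.0035  0.0143]
[215 186  25  13  72] [223.625      192.29166667] [ 0.10527966 -0.08122265]
[256 220  16  13 115] [263.68695652 225.88695652] [-0.0367249  -0.05463662]
[248 281  26  27 137] [260.35036496 293.71532847] [-0.14362953  0.08976913]
```

View pics/side5.png

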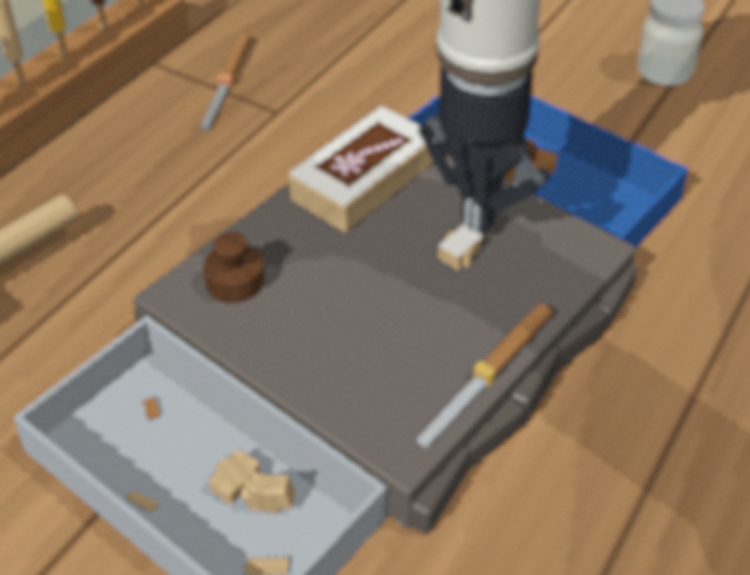

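The third is in front of the tips at crop (460,240), about 3 mm off to the front side. I correct that and continue.

```bash
python3 -m creep '[{"offset":[-0.01,0,0],"rot":[0,0,0],"claw":0},{"offset":[-0.01,-0.005,0],"rot":[0,0,0],"claw":0},{"offset":[-0.01,-0.005,0],"rot":[0,0,0],"claw":0},{"offset":[0,-0.005,0],"rot":[0,0,0],"claw":0},{"offset":[0.01,-0.005,0],"rot":[0,0,0],"claw":0},{"offset":[0.02,-0.005,0],"rot":[0,0,0],"claw":0},{"offset":[0.03,-0.005,0],"rot":[0,0,0],"claw":0},{"offset":[0.04,-0.005,0],"rot":[0,0,0],"claw":0},{"offset":[0.05,-0.005,0],"rot":[0,0,0],"claw":0},{"offset":[0.06,-0.005,0],"rot":[0,0,0],"claw":0},{"offset":[0.07,-0.005,0],"rot":[0,0,0],"claw":0},{"offset":[0.08,-0.005,0],"rot":[0,0,0],"claw":0},{"offset":[0.09,-0.005,0],"rot":[0,0,0],"claw":0},{"offset":[0.09,-0.005,0],"rot":[0,0,0],"claw":0}]'
python3 pos.py;python3 look.py side6
```

```text
time: 16.6
eef_pos: [0.5345, 0.0593, 0.0575]
tool_rot: [0.761, 0.648, 0.0, -0.0]
ft_force: [0.2, 1.0, 0.2]
opening: -0.0001
finger_force: 0.0
t 16.6 slab [-0.0385  0.0061] z 0.057452527359640446 open -0.00010159028883073847 F [0.1825 0.9647 0.1935] mat [[0.159, 0.987, 0.0], [0.987, -0.159, 0.001], [0.001, 0.0, -1.0]]
rot left [ 0.0015 -0.0041  0.0138]
[196 177  31  35 325] [210.93538462 196.67076923] [ 0.11719043 -0.05045406]
[214 190  13  10  61] [219.37704918 194.57377049] [ 0.10730644 -0.06868616]
[228 244  17  13 133] [236.10526316 249.81954887] [-0.03679678  0.03651017]
[248 281  26  27 138] [260.42028986 293.62318841] [-0.14359837  0.08952173]
```

Centred to within 2 mm. I keep going.

```bash
python3 -m creep '[{"offset":[0.01,0,0],"rot":[0,0,0],"claw":0},{"offset":[0.02,0,0],"rot":[0,0,0],"claw":0},{"offset":[0.03,0,0],"rot":[0,0,0],"claw":0},{"offset":[0.04,0,0],"rot":[0,0,0],"claw":0},{"offset":[0.05,0,0],"rot":[0,0,0],"claw":0},{"offset":[0.06,0,0],"rot":[0,0,0],"claw":0},{"offset":[0.07,0,0],"rot":[0,0,0],"claw":0},{"offset":[0.08,0,0],"rot":[0,0,0],"claw":0},{"offset":[0.09,0,0],"rot":[0,0,0],"claw":0},{"offset":[0.09,0,0],"rot":[0,0,0],"claw":0}]'
python3 pos.py;python3 look.py side7
```

```text
time: 17.9
eef_pos: [0.5489, 0.1482, 0.0574]
tool_rot: [0.761, 0.648, 0.0, -0.0]
ft_force: [0.1, -0.2, 0.5]
opening: 0.0001
finger_force: 0.0
t 17.9 slab [-0.0387  0.0962] z 0.05744317371444227 open 0.00010671859205923294 F [ 0.0559 -0.2016  0.479 ] mat [[0.159, 0.987, 0.0], [0.987, -0.159, 0.001], [0.001, 0.0, -1.0]]
rot left [ 0.0011 -0.0047  0.0132]
[235 174  19  23 194] [242.44845361 184.54639175] [ 0.09013318 -0.13182454]
[196 269  20  15 158] [205.67721519 276.36708861] [-0.03705562  0.12618464]
[248 281  26  27 133] [260.27067669 293.7593985 ] [-0.14357834  0.08994324]
```

```bash
python3 -m creep '[{"offset":[0.01,0,0],"rot":[0,0,0],"claw":0},{"offset":[0.02,0,0],"rot":[0,0,0],"claw":0},{"offset":[0.03,0,0],"rot":[0,0,0],"claw":0},{"offset":[0.04,0,0],"rot":[0,0,0],"claw":0},{"offset":[0.05,0,0],"rot":[0,0,0],"claw":0},{"offset":[0.06,0,0],"rot":[0,0,0],"claw":0},{"offset":[0.07,0,0],"rot":[0,0,0],"claw":0},{"offset":[0.08,0,0],"rot":[0,0,0],"claw":0},{"offset":[0.09,0,0],"rot":[0,0,0],"claw":0},{"offset":[0.1,0,0],"rot":[0,0,0],"claw":0},{"offset":[0.1,0,0],"rot":[0,0,0],"claw":0},{"offset":[0.1,0,-0.05],"rot":[0,0,0],"claw":0},{"offset":[0.06,0,-0.1],"rot":[0,0,0],"claw":0},{"offset":[0.01,0,-0.15],"rot":[0,0,0],"claw":0},{"offset":[-0.02,0,-0.15],"rot":[0,0,0],"claw":0},{"offset":[-0.02,0,-0.15],"rot":[0,0,0],"claw":0},{"offset":[-0.02,0,-0.15],"rot":[0,0,0],"claw":0}]'
python3 pos.py;python3 look.py side8
```

```text
time: 20.08
eef_pos: [0.5454, 0.1272, 0.2072]
tool_rot: [0.762, 0.648, 0.0, -0.0]
ft_force: [-0.5, 0.2, -0.5]
opening: -0.0001
finger_force: 0.0
t 20.075 slab [-0.0387  0.0749] z 0.20723180531694102 open -9.431252347976373e-05 F [-0.484   0.1869 -0.5264] mat [[0.161, 0.987, -0.0], [0.987, -0.161, 0.0], [0.0, -0.0, -1.0]]
rot left [-0.0006 -0.001   0.0021]
[196 189  22  23 213] [206.94366197 200.21126761] [ 0.11561274 -0.03546705]
[248 281  26  27 142] [260.11267606 293.9084507 ] [-0.14356461  0.09039731]
```

View pics/side8.png

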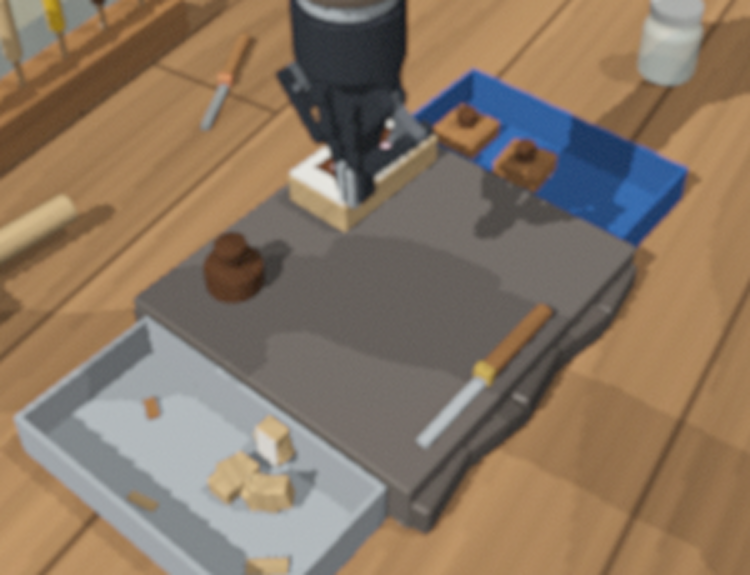

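All three are in the tray: crop (235,475), (268,490) and the third on edge at (272,440). I check its height and that it is settled.

```bash
python3 - <<'E'
from h import *
for k in range(2):
    im,dep=vision.read_camera("side")
    P=[]
    for v in range(int(130+405/2.5),int(130+515/2.5)):
        for u in range(int(80+200/2.5),int(80+300/2.5)):
            p=bydepth("side",(u,v),dep); q=toslab(p)
            if .008<p[2]<.08 and .17<q[1]<.28: P.append((u,v,*q,p[2]))
    P=np.array(P); a=P[(P[:,0]>180)&(P[:,1]<318)]
    print(len(P),"max z",np.percentile(P[:,4],99),"third z",np.percentile(a[:,4],[5,50,97]),"y",np.percentile(a[:,3],[3,97]),"x",np.percentile(a[:,2],[3,97]))
top,_=vision.read_camera("top");cv2.imwrite('pics/top9.png',cv2.resize(top[130:280,80:330,::-1],None,fx=3.2,fy=3.2,interpolation=2))
E
```

```text
757 max z 0.04078828990383574 third z [0.01178399 0.02895592 0.04082393] y [0.17103312 0.19712902] x [-0.05102724 -0.02601534]
760 max z 0.0409980614664844 third z [0.00948015 0.02870628 0.04107109] y [0.17105653 0.19699147] x [-0.05167705 -0.02593777]
```

View pics/top9.png

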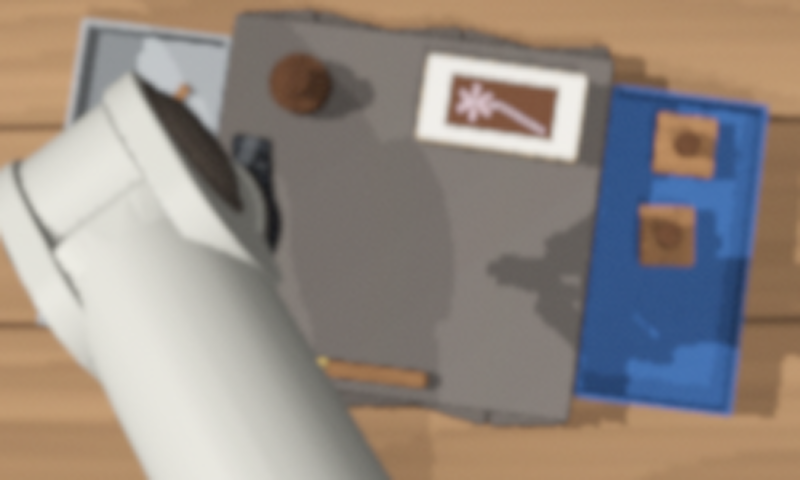

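The top view shows the block, both finished stamps and the knob stamp unmoved. The third offcut sits wholly inside the tray, at rest and below the rim. I hand in.

```bash
python3 -c "
from plant import robot
print(robot.sign_off())"
```

```text
the job is handed in; nothing more can be done
None
```

I swept all three offcuts over the slab edge into the grey scrap tray and handed the job in at about 20 s. The third rests on end rather than flat, wholly below the rim, and the last pictures show nothing else moved.

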